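Fit the hopper on the parts counter and set its feed dial

ROBOT

A 6-joint arm with a two-finger parallel gripper is mounted at the origin on the work surface. World frame = base frame: x ahead of the robot, y to its left, z up, the work surface at z = 0. Lengths are in mm, angles in rad, forces in N, time in s.
With the tool pointing down it reaches from about 300 to 875 mm from the base axis. Payload 6.4 kg.
Tool frame: the origin (TCP) lies midway between the tips of the shut fingers; the grasp point (between the pads) lies 19 mm behind it; z points along the fingers, y is the line along which they close (so a half turn about z gives the same grasp; the last joint's range is limited). The gripper opens to 85 mm and grips with 20 to 120 N. Pads are 22 mm wide; open, the fingers measure 114 mm over their backs; the gripper's body (76 mm by 85 mm) begins 54 mm behind the grasp point. The pads swing forward as they close: fully open they stand 13 mm farther back than shut.
Start: joints at [-1.377, 0.181, 1.607, -0, 1.354, -0.206], TCP at [223.827, -529.663, 231.288] pointing down, gripper open.
Joint ranges: [-2.99, 2.99], [-0.89, 2.07], [0.3, 2.58], [-1.14, 4.28], [0, 2.63], [-3.12, 3.12]. Speed limits (rad/s): [2.57, 2.57, 3.01, 3.14, 3.14, 3.14].

INTERFACE

Orientations are given as a unit quaternion [x, y, z, w].
In Python, from bench import move_to, servo_line, move_j, move_gripper, hold, inverse_kinematics, state, snapshot, get_calibration, MotionError, finish_job gives the robot as it stands. The module is installed in compiled form; this text tells all that it offers. Calls block until the motion is done:
- move_to(position, orientation): joint-space move of the TCP to a pose.
- servo_line(position, frame=None, vel=150, threshold=None): straight line of the TCP; frame=None keeps the orientation; vel is the mean speed in mm/s. With threshold (N) it stops when the force on the tool has changed by that much, and returns True; else False.
- move_j(angles): joint-space move.
- move_gripper(opening, force=None): finger opening in mm; force is the grip in N (None keeps the last); returns when the fingers have stopped.
- hold(seconds).
- inverse_kinematics(position, orientation): joint angles nearest the present ones, or None.
- state(): the state.
- snapshot(name): name is "side" or "top"; returns (picture, depth): 400x640x3 uint8, red, green, blue; 400x640 float32, mm along the optical axis (not along the pixel's ray), 0 where there is no reading.
- get_calibration(name): a dict with "camera_matrix" (3x3 intrinsics, pixels), "extrinsics" (4x4, takes a point from camera to world coordinates). Camera axes: x right, y up, looking along -z (the intrinsics and any distortion apply to the point x, -y, -z); pixel columns grow to the right and rows downward; lengths in mm; the calibration is good to about 2 mm. A picture is of the moment at which its call begins. get_calibration takes no time and is no camera call.
A pose or a line that the arm cannot do raises MotionError and nothing moves.
- finish_job(): hands the job in; it is judged then, once.
The state is a dict: "time": time; "joint_pos": joint angles; "joint_velocities": joint speeds; "joint_torque": joint torques, N m; "ee_pos": TCP position; "tcp_rot": TCP orientation; "ft_force": force on the tool from outside, world axes, zero at the start; "torque": the same for the moment, N m; "width": finger opening in mm; "gripper_force": force on a finger pad.
Only numpy, scipy, OpenCV 4.12 (cv2) and the standard library are available. Lean on these libraries where they do the work, as an engineer would, in place of code of your own. Each camera call takes 0.05 s, during which the arm holds its last target. There are 200 camera calls.

TASK

Fit the orange hopper to the parts counter: line its grip bar up with the green marks so that the lugs enter the collar's slots, press it fully down, and twist it a quarter turn clockwise (seen from above) until it stops, bar in line with the red marks. Only then set the feed dial: turn it clockwise to its stop, and from there count exactly four clicks back counter-clockwise. Leave the other things on the bench where they are.

Things in the scene. Friction and masses are not known exactly. Their poses are not given: they have to be found in the camera images.
- hopper: loose hopper, the only thing with an orange lid and bar, 0.25 to 0.5 kg, 123.5 mm tall, upright on the table at a random place and yaw. Origin: centre of its underside, z up. From below: orange spigot, radius 30 mm, 17.5 mm high, with two lugs at its foot on its +x and -x sides (tips at radius 38 mm, 18 mm wide, 6 mm thick); clear drum, radius 44 mm, to 83.5 mm; lid, radius 46 mm, to 91.5 mm
- hopper_bar (a point): the middle of the hopper's orange grip bar, 109 mm above its underside: the place to grip. Bar 70 mm long (x of this frame, right above the lugs), 16 mm thick (y), its top 14.5 mm above this point, its foot (the lid) 17.5 mm below. Half a turn about z gives the same part
- collar (a point): bayonet collar on the counter: centre of its seat, where the hopper's underside comes to rest, 80 mm above the table. z up; x axis through the two entry slots (green marks), y axis through the red marks. Once down, the hopper turns clockwise from above (negative about z) under the flange to solid stops at 90 to 95 degrees, bar along this y axis; the other way it is blocked after about 12 degrees
- flange (a point): centre of the collar's top face, 15 mm above the seat; axes as the collar's. Collar: ring of outer radius 49 mm. Its flange, 6 mm thick, has a hole of radius 33 mm with two slots at +x and -x, 26 mm wide, reaching to radius 42 mm: the hopper drops through to the seat only with its bar within about 5 degrees of the x axis, centred within 2 mm
- dial (a joint): angle of the feed dial, rad: 0 at the clockwise stop, growing counter-clockwise seen from above, up to 4.7. It clicks into a detent every 30 degrees (0.5236 rad), counted from the stop, and springs to the nearest one when let go; turning it over a click takes about 0.08 N m. Starts at a click, between 1.3 and 3.7
- dial_grip (a point): point on the dial's vertical axis at the height to grip, 128 mm above the table, in the middle of its black grip bar: 66 mm long (this frame's x), 16 mm thick (y), top 15 mm above this point, foot 19 mm below (disc of radius 38 mm). The frame turns with the dial. The white line on the bar's top (-x end) points to the red tick at the stop; black ticks mark the clicks
- counter: the parts counter, fixed: white box 150 mm (x) by 310 mm (y), deck 80 mm above the table; origin on the table under its centre, z up, placed and turned at random. Collar at y = -78 mm, dial at y = +78 mm (both x = 0). A grey display head stands at its rear edge (x +50 to +80 mm, y within 45 mm), to 140 mm above the table
- canister: bystander: plain jar with grey cap, 76 mm across, 105 mm tall, upright; origin at its underside
- carton: bystander: closed cardboard box 85 x 75 x 70 mm; origin at its underside
- cleaner: bystander: bottle 64 mm across, 170 mm tall, upright; origin at its underside
- tape_roll: bystander: tape roll lying flat, 100 mm across, 48 mm tall; origin at its underside
- driver: bystander: screwdriver lying on the table, about 200 mm long along its x
- spool: bystander: yellow upright spool 44 mm across, 60 mm tall, amid the hopper, jar and carton; origin at its underside
- parts_bin: bystander: open blue bin 110 x 140 x 70 mm; origin at its underside
Mind the look-alikes: they are no part of the job. Leave any turquoise or yellow look-alike of the hopper alone.

How it is judged:
By the outcome, as a careful person would: the job done as asked, in the order asked, and still so for the second after the job is handed in, with the robot touching nothing.
It also fails if it takes over 64 s, if anything falls off the work surface, if the arm or the gripper's body presses on something with over 40 N, if the wrist force passes 120 N, or if a joint passes its speed limit or range.

## Working session

There is one attempt and no reset: what is moved stays moved. The work goes in short steps, each a Python script; the robot and the scene stay as the last script left them, time stands still between calls to the robot, and variables do not carry over. Pictures are saved under pics/ and viewed, at most 10 in all, crops included, and the job is handed in when it is done.

```bash
mkdir -p pics; cat > h.py <<'E'
import numpy as np, cv2
from bench import *
def snap(n):
    p,d=snapshot(n); c=get_calibration(n)
    return p,d,np.array(c["camera_matrix"]),np.array(c["extrinsics"])
def save(n,p): cv2.imwrite(f"pics/{n}.png",cv2.cvtColor(p,cv2.COLOR_RGB2BGR))
def pts(uv,d,K,T):
    uv=np.atleast_2d(uv); z=d[uv[:,1].astype(int),uv[:,0].astype(int)]
    P=np.c_[(uv[:,0]-K[0,2])/K[0,0]*z,-(uv[:,1]-K[1,2])/K[1,1]*z,-z]
    return P@T[:3,:3].T+T[:3,3]
def ray(uv,h,K,T):
    uv=np.atleast_2d(np.float64(uv)); D=np.c_[(uv[:,0]-K[0,2])/K[0,0],-(uv[:,1]-K[1,2])/K[1,1],-np.ones(len(uv))]@T[:3,:3].T
    return T[:3,3]+D*((h-T[2,3])/D[:,2])[:,None]
def proj(P,K,T):
    q=(np.atleast_2d(P)-T[:3,3])@T[:3,:3]
    return np.c_[K[0,2]+K[0,0]*q[:,0]/-q[:,2],K[1,2]-K[1,1]*q[:,1]/-q[:,2]]
E
python3 - <<'E'
from h import *
for n in("top","side"):
    p,d,K,T=snap(n); save(n,p); np.savez(n,p=p,d=d,K=K,T=T); print(n,K.round(1).tolist(),T.round(3).tolist(),get_calibration(n).keys())
print(state())
E
```

```text
top [[402.7, 0.0, 314.1], [0.0, 402.7, 198.9], [0.0, 0.0, 1.0]] [[-0.014, 0.997, -0.072, 475.111], [-1.0, -0.013, 0.011, -12.351], [0.01, 0.072, 0.997, 1270.543], [0.0, 0.0, 0.0, 1.0]] dict_keys(['camera_matrix', 'extrinsics'])
side [[408.9, 0.0, 321.6], [0.0, 408.9, 198.4], [0.0, 0.0, 1.0]] [[-0.949, 0.216, -0.228, 355.737], [-0.314, -0.639, 0.702, 711.075], [0.006, 0.738, 0.674, 818.619], [0.0, 0.0, 0.0, 1.0]] dict_keys(['camera_matrix', 'extrinsics'])
{'time': 0.1, 'joint_pos': array([-1.37732024e+00,  1.81462094e-01,  1.60789527e+00, -4.98846138e-06,
        1.35381258e+00, -2.06297577e-01]), 'joint_velocities': array([ 0.00052947, -0.000925  , -0.00327218,  0.00044082,  0.00020017,
        0.0001463 ]), 'joint_torque': array([ 2.71430526e-04, -4.45881200e+01, -3.52237809e+01, -2.89417512e-04,
        4.13343907e-03, -2.64866384e-05]), 'ee_pos': array([ 223.71463497, -529.15899854,  230.48302284]), 'tcp_rot': array([ 9.80088642e-01,  1.98558885e-01,  2.62050887e-06, -7.88646313e-04]), 'ft_force': array([ 0.81909012, -0.84323325, -0.64432474]), 'torque': array([-0.02733557, -0.04912578, -0.01696531]), 'gripper_force': 0.0, 'width': 85.43941826437012}
```

View pics/top.png

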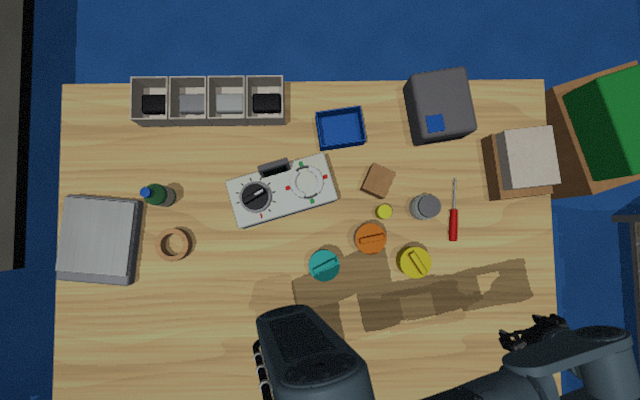

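View pics/side.png

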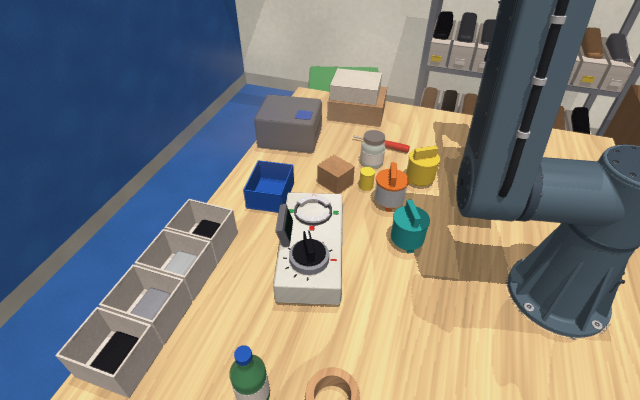

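The candidates for the hopper in the top view are the orange lid at (370,238), the turquoise one at (324,265) and the yellow one at (415,262). By the description it is the orange one. The collar is at (308,182), the dial at (256,196) and the display head at (273,167). I'll check the choice in one close crop and measure.

```bash
cat > m.py <<'E'
from h import *
def comps(m,a0):
    n,l,s,c=cv2.connectedComponentsWithStats(m.astype(np.uint8)); return [(s[i,4],c[i],l==i) for i in range(1,n) if s[i,4]>=a0]
def line(P): 
    c=P.mean(0); u=np.linalg.svd(P[:,:2]-c[:2])[2][0]; return c,np.degrees(np.arctan2(u[1],u[0]))
E
python3 - <<'E'
from m import *
ims=[]
for n,(x0,y0,x1,y1) in (("top",(215,145,440,285)),("side",(260,130,450,310))):
    z=np.load(n+".npz"); p,d,K,T=(z[k] for k in"pdKT")
    c=p[y0:y1,x0:x1]; s=min(780/c.shape[1],300/c.shape[0])*1.0; ims.append(cv2.resize(c,(780 if n=="top" else 310, int(140*780/225) if n=="top" else 294),interpolation=cv2.INTER_CUBIC))
    hsv=cv2.cvtColor(p,cv2.COLOR_RGB2HSV).astype(int); H,S,V=hsv[...,0],hsv[...,1],hsv[...,2]
    vv,uu=np.mgrid[:400,:640]; allp=pts(np.c_[uu.ravel(),vv.ravel()],d,K,T).reshape(400,640,3)
    X,Y,Z=allp[...,0],allp[...,1],allp[...,2]
    box=(uu>x0)&(uu<x1)&(vv>y0)&(vv<y1)
    print(n)
    orange=box&(H>3)&(H<16)&(S>190)
    for a,c,m in comps(orange,60):
        print(" orange",a,c.round(1),"z",np.percentile(Z[m],[1,20,50,80,99]).round(1))
        b=m&(Z>110); q=np.c_[uu[b],vv[b]]; P=allp[b]; R=ray(q,123.5,K,T)
        print("  bar n",b.sum(),"depthpts",line(P)[0].round(1),line(P)[1].round(1),"z",P[:,2].mean().round(1),"ray",line(R)[0].round(1),line(R)[1].round(1))
    for nm,mk in(("green",box&(H>45)&(H<75)&(S>110)),("red",box&((H<6)|(H>174))&(S>120))):
        for a,c,m in comps(mk&(Z>60),2): print(" ",nm,a,c.round(1),ray(c,80,K,T)[0].round(1),"zmed",np.median(Z[m]).round(1))
    dk=box&(abs(Z-80)<5)&(S<60)
    for a,c,m in comps(dk,200):
        r=cv2.minAreaRect(np.float32(allp[m][:,:2])); print(" deck",a,c.round(1),r,Z[m].mean())
    bl=box&(V<60)&(Z>134)&(Z<155)
    for a,c,m in comps(bl,20):
        P=allp[m]; R=ray(np.c_[uu[m],vv[m]],143,K,T); print(" black",a,c.round(1),line(P)[0].round(1),line(P)[1].round(1),"ray143",line(R)[0].round(1),line(R)[1].round(1))
t=ims[0][:,:]; save("crop",np.vstack([t]) )
E
```

```text
top
 orange 527 [371.3 237.4] z [ 86.9  90.4  92.8 121.2 129.4]
  bar n 134 depthpts [ 445.2 -182.9  157.4] 86.1 z 157.4 ray [ 443.8 -188.1  123.5] 101.5
  green 12 [300.2 163.4] [668.   14.1  80. ] zmed 82.1
  green 14 [271.1 170.8] [647. 101.  80.] zmed 120.2
  green 2 [278.5 170.5] [647.6  79.1  80. ] zmed 107.4
  green 2 [275.5 172.5] [641.7  88.1  80. ] zmed 95.9
  green 2 [270.5 174. ] [637.4 103.   80. ] zmed 96.3
  green 11 [311.9 200.6] [556.3 -19.1  80. ] zmed 81.3
  red 13 [324.5 176.4] [628.2 -57.5  80. ] zmed 80.7
  red 14 [287.5 187.5] [596.4  52.8  80. ] zmed 82.8
  red 5 [260.8 215.2] [515.2 132.3  80. ] zmed 79.4
 deck 3486 [283.5 190.5] ((591.0579223632812, 71.59962463378906), (149.00709533691406, 308.272705078125), 15.998577117919922) 80.23003925385775
 black 102 [251.5 196.1] [567.2 150.6 142.2] 119.3 ray143 [567.1 150.5 143. ] 119.1
side
 orange 555 [392.3 178.9] z [ 88.7  91.7  93.2 103.8 126.4]
  bar n 102 depthpts [ 438.6 -163.7  129.4] 95.6 z 129.4 ray [ 439.5 -171.2  123.5] 99.3
  green 12 [290.7 210.3] [667.4  11.4  80. ] zmed 83.0
  green 12 [335.5 212. ] [555.4 -20.   80. ] zmed 83.0
  red 18 [311.2 227.5] [596.5  52.1  80. ] zmed 82.9
  red 12 [333.5 259.5] [514.3 131.3  80. ] zmed 82.3
 deck 3333 [313.  248.5] ((590.0293579101562, 74.20724487304688), (148.45709228515625, 312.4429016113281), 16.261215209960938) 80.8340473273415
 deck 361 [312.8 208.5] ((614.5975341796875, -13.077812194824219), (83.1900863647461, 59.13721466064453), 19.449243545532227) 81.21956973515823
 black 146 [308.9 245.5] [563.1 160.3 142.8] 123.6 ray143 [563.1 160.4 143. ] 122.5
```

View pics/crop.png

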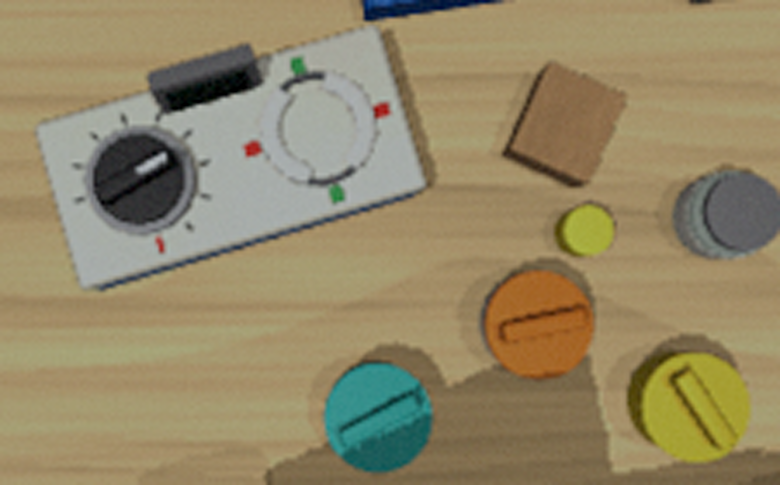

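The crop confirms it: the orange hopper is at (371,238) with its bar roughly across the image. The collar has green marks at (300,163) and (312,201) and red marks at (287,187) and (324,176). The dial's white line points up and to the right. I'll fit the lid circle and dial line, plan the wrist angles and grasp.

```bash
cat >> h.py <<'E'
from scipy.spatial.transform import Rotation as Ro
def q(phi): # tool down, bar direction phi deg => tool x along bar
    b=np.radians(phi); x=np.array([np.cos(b),np.sin(b),0]); z=np.array([0,0,-1.]); return Ro.from_matrix(np.c_[x,np.cross(z,x),z]).as_quat()
E
python3 - <<'E'
from m import *
for n in("top","side"):
    z=np.load(n+".npz"); p,d,K,T=(z[k] for k in"pdKT"); vv,uu=np.mgrid[:400,:640]
    hsv=cv2.cvtColor(p,cv2.COLOR_RGB2HSV).astype(int); H,S,V=hsv[...,0],hsv[...,1],hsv[...,2]
    c0=proj([444,-186,100],K,T)[0]; m=(H>3)&(H<16)&(S>170)&(np.hypot(uu-c0[0],vv-c0[1])<35)
    k=max(comps(m,60),key=lambda t:t[0])[2]
    cn=max(cv2.findContours(k.astype(np.uint8),0,1)[0],key=len)[:,0].astype(float)
    if n=="top": print(n,"lid",cv2.minEnclosingCircle(np.float32(ray(cn,91.5,K,T)[:,:2])), cv2.fitEllipse(np.float32(ray(cn,91.5,K,T)[:,:2])))
    c0=proj([569,147,143],K,T)[0]; print("dial px",c0)
    w=(np.hypot(uu-c0[0],vv-c0[1])<11)&(V>110)&(S<70)
    for a,c,mm in comps(w,3): print(" white",a,c.round(1),line(ray(np.c_[uu[mm],vv[mm]],143,K,T)))
    k=(np.hypot(uu-c0[0],vv-c0[1])<20)&(V<75)
    a,c,mm=max(comps(k,30),key=lambda t:t[0]); print(" blackdisc",a,c,ray(c,109,K,T))
for name,pos,bs in(("hop",(444,-186,150),(100.3,280.3)),("col",(612,-3,250),(16.1,196.1)),("twist",(612,-3,200),(-77,103,283)),("dial",(569,147,160),(-44,136)),("dialstop",(569,147,160),(16-180,16,))):
    for b in bs:
        r=inverse_kinematics(pos,q(b)); print(name,b,None if r is None else r.round(2))
E
```

```text
top lid ((442.8917236328125, -187.275146484375), 45.32206344604492) ((443.48724365234375, -187.37442016601562), (86.32959747314453, 87.72547149658203), 155.1263885498047)
dial px [252.73521543 195.37378984]
 white 26 [258.1 191.9] (array([578.63276475, 131.89096169, 143.        ]), np.float64(-62.212179178562565))
 blackdisc 501 [254.38722555 196.47904192] [[568.56512812 147.04857058 109.        ]]
dial px [308.37762519 240.34117726]
 white 37 [300.4 236.9] (array([589.30363848, 143.1059518 , 143.        ]), np.float64(97.1705702998359))
 white 100 [311.8 234.9] (array([567.13956579, 129.29715281, 143.        ]), np.float64(159.20624916372418))
 blackdisc 564 [308.39184397 248.93439716] [[570.95262502 143.04928805 109.        ]]
hop 100.3 [-0.64  0.06  1.91 -0.    1.16 -0.82]
hop 280.3 [-0.64  0.06  1.91 -0.    1.16  2.32]
col 16.1 [-0.2   0.25  1.49 -0.    1.4   1.09]
col 196.1 [-0.2   0.25  1.49 -0.    1.4  -2.05]
twist -77 [-0.2   0.29  1.54 -0.    1.31  2.72]
twist 103 [-0.2   0.29  1.54 -0.    1.31 -0.43]
twist 283 [-0.2   0.29  1.54 -0.    1.31  2.72]
dial -44 [ 0.05  0.28  1.64 -0.    1.22  2.39]
dial 136 [ 0.05  0.28  1.64 -0.    1.22 -0.75]
dialstop -164 [ 0.05  0.28  1.64 -0.    1.22 -1.8 ]
dialstop 16 [ 0.05  0.28  1.64 -0.    1.22  1.34]
```

```bash
python3 - <<'E'
from h import *
Q=q(100.3); x,y=443.5,-187.5
move_gripper(45,80)
move_to([x,y,190],Q); servo_line([x,y,135],vel=150)
r=servo_line([x,y,96],vel=60,threshold=8); s=state(); print(r,s["ee_pos"],s["ft_force"])
move_gripper(0,80); s=state(); print(s["width"],s["gripper_force"],s["ft_force"],s["ee_pos"])
servo_line([x,y,130],vel=60); s=state(); print(s["width"],s["ft_force"])
servo_line([x,y,250],vel=200)
for n in("top","side"):
    p,d,K,T=snap(n); np.savez(n+"2",p=p,d=d,K=K,T=T)
    c=proj([x,y,200],K,T)[0].astype(int); np.save("c"+n,c)
    a=p[max(0,c[1]-65):c[1]+65,max(0,c[0]-65):c[0]+65]; b=cv2.resize(a,(390,390),interpolation=cv2.INTER_CUBIC)
    L=b if n=="top" else np.hstack([L,b])
save("held",L); s=state(); print(s["time"],s["ft_force"],s["torque"],s["ee_pos"])
E
```

```text
False [ 443.63200363 -187.5824358    96.06409436] [-1.15021383 -0.38801205 -0.4432199 ]
14.029232202005613 78.1018602848053 [-2.53756663  0.05348165  4.31560754] [ 443.55641454 -187.73696083   96.43591181]
14.65801433217695 [ 0.69249668  0.47245768 -4.00088087]
5.3417 [ 0.46971501  0.77379405 -3.43709156] [-0.0155324  -0.0141857  -0.03902738] [ 442.48455004 -186.77078647  247.86931271]
```

View pics/held.png

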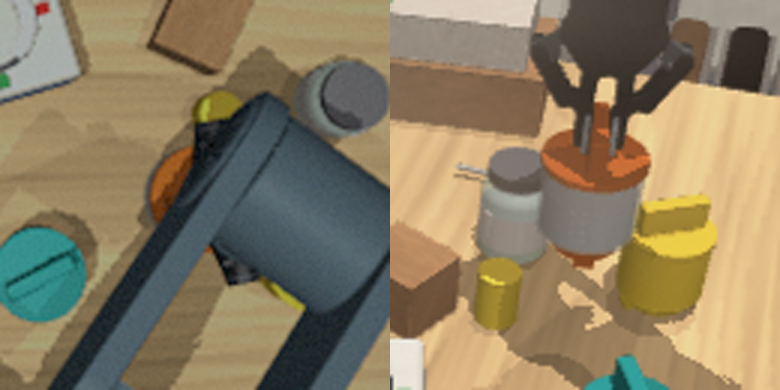

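```bash
cat > ins.py <<'E'
from h import *
def tryit(x,y):
    s0=state(); r=servo_line([x,y,173],vel=30,threshold=15); s=state()
    print((round(x,1),round(y,1)),r,s["ee_pos"].round(1),s["ft_force"].round(1),s["torque"].round(2),round(s["time"],2)); return s["ee_pos"][2]<183
E
python3 - <<'E'
from ins import *
Q=q(196.1); cx,cy=612.2,-3.0
move_to([cx,cy,250],Q); servo_line([cx,cy,200],vel=120); hold(.2); print(state()["ee_pos"].round(1),state()["time"])
p,d,K,T=snap("side"); np.savez("side3",p=p,d=d,K=K,T=T); c=proj([cx,cy,130],K,T)[0].astype(int)
b=cv2.resize(p[c[1]-65:c[1]+65,c[0]-90:c[0]+90],(720,520),interpolation=cv2.INTER_CUBIC); save("above",b)
tryit(cx,cy)
E
```

```text
[612.9  -3.2 201.3] 7.2333
(612.2, -3.0) True [612.2  -3.2 176.5] [-0.8 -0.7  4.7] [0.13 0.14 0.04] 8.03
```

View pics/above.png

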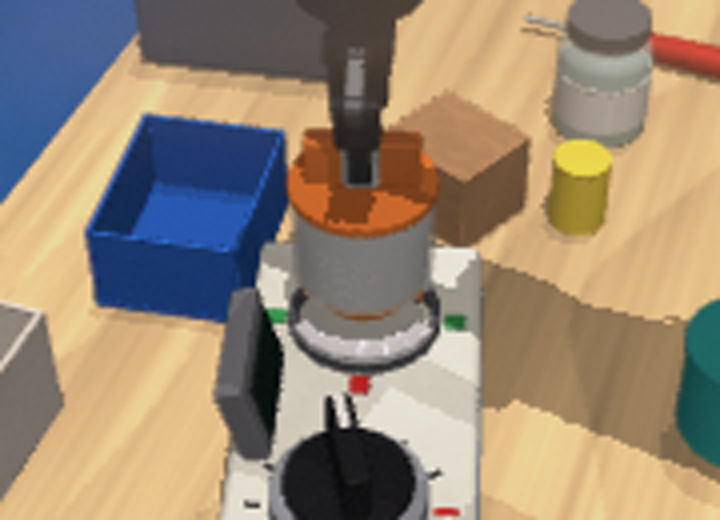

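The picture shows the hopper over the collar, with its bar along the green marks at crop (278,315) and (455,322). The descent ended at TCP z 176.5 mm, which means the hopper is seated. Next is the twist.

```bash
python3 - <<'E'
from h import *
cx,cy=612.2,-3.0
def yaw(): 
    x=Ro.from_quat(state()["tcp_rot"]).as_matrix()[:,0]; return np.degrees(np.arctan2(x[1],x[0]))%360
move_to([cx,cy,175.5],q(196.1))
for a in list(range(10,90,10))+[86,89,91,93,95]:
    move_to([cx,cy,175.5],q(196.1-a)); s=state()
    print(a,round(yaw(),1),s["torque"].round(2),s["ft_force"].round(1),s["ee_pos"].round(1),round(s["time"],2))
    if a>30 and abs(s["torque"][2])>2.0: break
E
```

```text
10 186.1 [ 0.57  0.34 -0.07] [-0.8  1.1  5.8] [612.8  -2.7 176.4] 8.57
20 176.1 [ 0.63  0.17 -0.03] [-1.3  1.   6.5] [612.9  -2.6 176.4] 8.87
30 166.1 [ 0.68  0.08 -0.02] [-0.3  1.6  5.4] [613.   -2.7 176.4] 9.16
40 156.1 [ 0.57 -0.06 -0.01] [-1.3  1.4  5.2] [613.1  -2.7 176.4] 9.45
50 146.2 [ 0.62 -0.25 -0.07] [0.3 1.4 4.7] [613.2  -2.8 176.4] 9.74
60 136.2 [ 0.46 -0.2  -0.05] [-0.3  1.4  5.6] [613.1  -2.9 176.3] 10.03
70 126.2 [ 0.45 -0.4  -0.07] [0.7 1.9 5.5] [613.2  -3.  176.3] 10.32
80 116.2 [ 0.34 -0.38 -0.07] [1.  1.1 5.2] [613.2  -3.1 176.4] 10.62
86 110.2 [ 0.31 -0.36 -0.05] [0.3 0.7 4.8] [613.3  -3.1 176.4] 10.87
89 107.2 [ 0.3  -0.35 -0.05] [0.6 0.7 5.5] [613.2  -3.1 176.4] 11.12
91 105.2 [ 0.35 -0.34 -0.12] [0.9 1.1 5. ] [613.3  -3.1 176.4] 11.37
93 103.2 [ 0.28 -0.13  0.08] [-0.8  1.4  5.9] [613.   -3.1 176.4] 11.62
95 101.3 [0.23 0.35 0.41] [-2.3  1.2  7.8] [612.5  -3.  176.5] 11.87
```

```bash
python3 - <<'E'
from h import *
cx,cy=612.5,-3.0
for a in (97,99):
    move_to([cx,cy,175.5],q(196.1-a)); print(a,state()["torque"].round(2),state()["ee_pos"].round(1))
    if abs(state()["torque"][2])>1.2: break
move_to([cx,cy,176.4],q(196.1-94))
r=servo_line([cx,cy,183],vel=20,threshold=10); print("lift",r,state()["ee_pos"].round(1),state()["ft_force"].round(1))
servo_line([cx,cy,176.2],vel=40)
move_gripper(45); servo_line([cx,cy,215],vel=150); servo_line([cx,cy,260],vel=250)
j=state()["joint_pos"].copy(); j[0]-=0.7; move_j(j)
print(state()["time"])
L=[]
for n in("top","side"):
    p,d,K,T=snap(n); np.savez(n+"4",p=p,d=d,K=K,T=T); c=proj([590,70,120],K,T)[0].astype(int)
    L.append(cv2.resize(p[c[1]-65:c[1]+65,c[0]-65:c[0]+65],(400,400),interpolation=cv2.INTER_CUBIC))
save("locked",np.hstack(L))
E
```

```text
97 [0.15 0.59 1.22] [612.5  -3.  176.5]
lift True [612.1  -2.9 177.1] [ 2.7  0.7 -2.1]
15.55
```

View pics/locked.png

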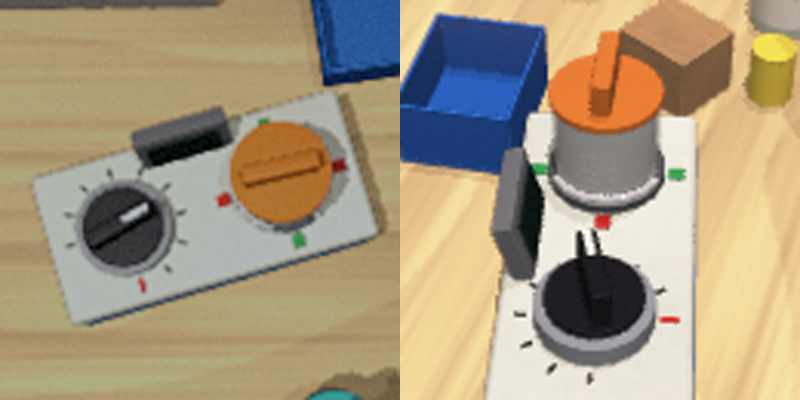

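The hopper is locked: its bar lines up with the red marks in the top half of the crop, at (224,200) and (339,166), and a lift test moved it only 1 mm. The dial's white line is about 105–120° counter-clockwise of the red tick at (142,285). Now I'll grip the dial and turn it clockwise to its stop.

```bash
cat > d.py <<'E'
from h import *
X,Y,ZD=568.9,147.0,114
def yaw():
    x=Ro.from_quat(state()["tcp_rot"]).as_matrix()[:,0]; return np.degrees(np.arctan2(x[1],x[0]))
def go(a):
    move_to([X,Y,ZD],q(a)); s=state(); print(a,round(yaw(),1),s["torque"].round(2),s["ft_force"].round(1),s["ee_pos"].round(1),round(s["width"],1),round(s["time"],2)); return s["torque"][2]
E
python3 - <<'E'
from d import *
move_to([X,Y,260],q(133)); servo_line([X,Y,165],vel=200)
r=servo_line([X,Y,ZD],vel=60,threshold=8); print(r,state()["ee_pos"].round(1),yaw())
if not r:
    move_gripper(0,50); print("closed",state()["width"],state()["torque"].round(2))
    for a in list(range(123,25,-10))+list(range(23,-4,-2)):
        t=go(a)
        if a<40 and t>0.5: break
E
```

```text
False [569.3 147.  114.4] 133.0030410161072
closed 15.106702077382915 [0.13 0.02 0.08]
123 123.2 [0.15 0.19 0.  ] [-0.8  1.8  6.8] [569.3 147.1 114.7] 15.4 19.93
113 113.2 [ 0.05  0.3  -0.01] [-2.3  1.   6. ] [569.1 147.1 114.7] 15.1 20.22
103 103.2 [ 0.05  0.42 -0.03] [-2.4  0.8  7.4] [569.  147.  114.7] 15.2 20.51
93 93.2 [-0.01  0.53 -0.05] [-3.3  0.9  7.2] [568.8 147.  114.7] 15.1 20.8
83 83.2 [-0.01  0.61  0.  ] [-3.8  0.6  7.4] [568.6 147.  114.7] 15.2 21.09
73 73.2 [-0.04  0.72  0.  ] [-3.9  0.8  7.8] [568.5 147.  114.7] 15.2 21.38
63 63.2 [0.02 0.92 0.  ] [-3.2  0.8  8.4] [568.3 147.1 114.7] 15.5 21.68
53 53.2 [ 0.03  0.95 -0.03] [-5.6  1.8  8.8] [568.2 147.2 114.7] 15.6 21.97
43 43.3 [ 0.21  1.04 -0.  ] [-5.7  1.3  9. ] [568.1 147.3 114.7] 15.1 22.26
33 33.3 [0.27 1.08 0.05] [-6.   1.5 10.1] [568.  147.4 114.7] 15.4 22.55
23 23.2 [ 0.3   1.08 -0.07] [-6.8  2.5  9.9] [567.9 147.6 114.7] 15.1 22.84
21 21.3 [ 0.36  1.11 -0.02] [-6.4  2.4  9.7] [567.9 147.6 114.7] 14.9 23.09
19 19.3 [ 0.39  1.14 -0.07] [-6.2  2.7 10.2] [567.9 147.6 114.7] 15.3 23.34
17 17.3 [ 0.37  1.09 -0.08] [-5.5  3.  10.3] [567.9 147.7 114.7] 15.3 23.59
15 15.3 [0.42 1.12 0.  ] [-6.2  2.4  9.6] [567.9 147.7 114.7] 15.3 23.84
13 13.4 [0.4  1.1  1.19] [-6.5  3.3  9.9] [567.9 147.7 114.7] 15.0 24.09
```

The stop was felt at about 15° grip yaw. From there I go four clicks back, which is 120°, to 135°.

```bash
python3 - <<'E'
from d import *
for a in (15,30,45,60,75,90,105,120,130,135): go(a)
hold(.2); move_gripper(45); hold(.1)
servo_line([X,Y,160],vel=120); servo_line([X,Y,260],vel=250)
j=state()["joint_pos"].copy(); j[0]-=1.0; move_j(j); hold(.3)
print(state()["time"])
L=[]
for n in("top","side"):
    p,d,K,T=snap(n); c=proj([590,70,120],K,T)[0].astype(int)
    L.append(cv2.resize(p[c[1]-65:c[1]+65,c[0]-65:c[0]+65],(400,400),interpolation=cv2.INTER_CUBIC))
save("final",np.hstack(L))
E
```

```text
15 15.3 [0.42 1.15 0.14] [-6.5  2.4 10.1] [567.9 147.7 114.7] 15.0 24.34
30 30.3 [0.28 1.06 0.06] [-6.6  1.2  9.8] [567.9 147.5 114.7] 15.5 24.7
45 45.3 [0.18 0.97 0.11] [-7.1  2.1 10.4] [568.1 147.3 114.6] 15.5 25.06
60 60.3 [0.   0.87 0.02] [-5.  -0.4  9.9] [568.3 147.1 114.7] 15.2 25.42
75 75.3 [0.06 0.73 0.1 ] [-3.6  0.   8.3] [568.5 147.1 114.7] 15.2 25.77
90 90.3 [ 0.04  0.59 -0.03] [-2.9  1.7  8.2] [568.7 147.  114.7] 15.3 26.13
105 105.3 [0.03 0.37 0.08] [-1.4  0.7  6.2] [569.  147.  114.7] 15.2 26.49
120 120.3 [ 0.13  0.2  -0.03] [-1.1  1.3  5.3] [569.2 147.1 114.7] 15.6 26.85
130 130.2 [0.24 0.11 0.1 ] [-0.8  2.   6.2] [569.3 147.2 114.7] 15.0 27.14
135 135.1 [0.19 0.09 0.1 ] [-1.1  2.2  5.9] [569.4 147.3 114.7] 15.0 27.39
31.4917
```

View pics/final.png

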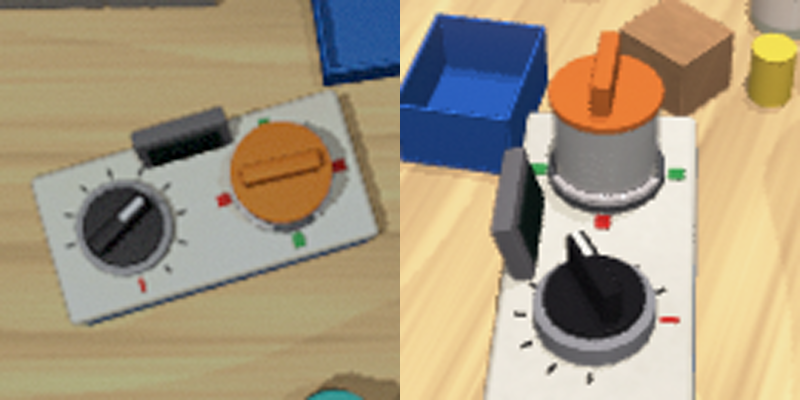

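```bash
python3 - <<'E'
from m import *
p,d,K,T=snap("top"); z=np.load("top4.npz"); z0=np.load("top.npz")
vv,uu=np.mgrid[:400,:640]
for nm,p in(("t0",z0["p"]),("before",z["p"]),("now",p)):
    V=p.max(2).astype(int); c0=proj([569,147,143],K,T)[0]; r=np.hypot(uu-c0[0],vv-c0[1])
    w=(r<13)&(V>110)
    a,c,m=max(comps(w,3),key=lambda t:t[0]); P=ray(np.c_[uu[m],vv[m]],143,K,T)
    C=P.mean(0)-[569,147,143]; print(nm,a,"white line dir",line(P)[1].round(1),"from centre",np.degrees(np.arctan2(C[1],C[0])).round(1),np.hypot(*C[:2]).round(1))
c=proj([569,147,100],K,T)[0].astype(int)
save("dial",np.hstack([cv2.resize(a[c[1]-25:c[1]+25,c[0]-25:c[0]+25],(400,400),interpolation=cv2.INTER_CUBIC) for a in(z["p"],p)]))
ct=proj([569,147,80],K,T)[0]
g=p.max(2).astype(int); r=np.hypot(uu-ct[0],vv-ct[1]); m=(r>15.5)&(r<24)&(g<110)
for a,cc,mm in comps(m,1):
    P=ray(cc,80,K,T)[0]-[569,147,80]; print("tick",a,cc.round(1),np.degrees(np.arctan2(P[1],P[0])).round(1),np.hypot(*P[:2]).round(1))
E
```

```text
t0 33 white line dir 150.7 from centre 62.2 30.5
before 33 white line dir 150.7 from centre 62.2 30.5
now 33 white line dir 150.7 from centre 62.2 30.5
tick 20 [262.6 175.8] -18.0 66.4
tick 2 [250.  178.5] 16.9 58.1
tick 1 [269. 183.] -43.5 57.2
tick 1 [242. 184.] 45.8 56.7
tick 1 [269. 189.] -59.0 45.9
tick 1 [273. 192.] -74.2 53.1
tick 1 [271. 194.] -79.2 46.0
tick 1 [271. 200.] -101.5 46.0
tick 1 [273. 201.] -103.5 52.4
tick 1 [238. 202.] 104.8 54.3
tick 1 [269. 210.] -134.8 55.0
```

View pics/dial.png

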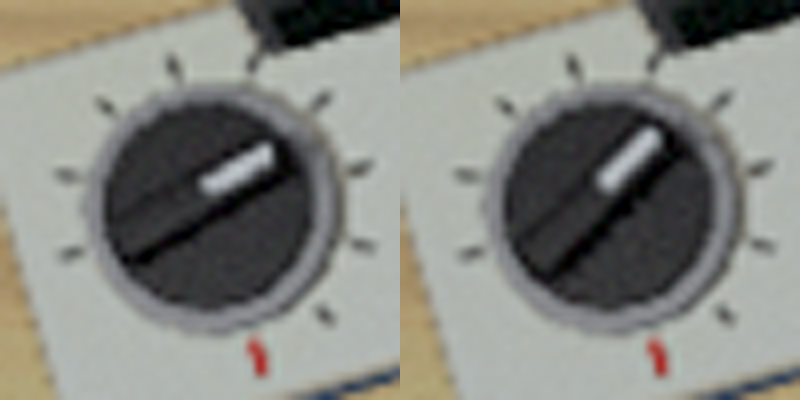

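The close crops show the white line now pointing at the fourth black tick from the red one, in the right crop at (655,138) toward the tick at (722,100). That tick measures −43.5° in the world frame, against −164° for the red tick. The hopper is locked and the arm is clear, so I'm handing in.

```bash
python3 -c "
from bench import *
print(finish_job(), state()['time'])"
```

```text
the job is handed in; nothing more can be done
the job is handed in; nothing more can be done
```

The job is handed in: the hopper is seated and locked with its bar in line with the red marks, and the dial was then turned to its clockwise stop and set back four clicks (120°), with robot time at about 31.5 s.

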